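# Fold back the bi-fold gate and park a hot shoe under the slotted guard

## Task

Put the hot work away: first fold the gate's outer (orange) leaf right back flat against the inner (yellow) leaf, only then swing the folded pair about a quarter turn open towards the robot and leave it there. Then bring the red-handled shoe to the dock's mouth, slide it under the slotted guard with its handle running in the slot - straight in, across to the free bay (green frame), and back towards the mouth side until the handle is fully home in that bay's notch - and let go of it standing square on the bench. Leave the blue-handled shoe in its bay, do not disturb anything else on the bench, and do not tip the shoe.

Things in the scene. Friction and masses are not known exactly. Their poses are not given: they have to be found in the camera images.
- dock: Cooling dock, fixed, no floor, open at the back: a steel guard plate spanning x -75 to 95, y -150 to 150 mm, underside 61 and top 66 mm above the bench, on blue side walls and a front wall (x -75 to -69) with a mouth 92 mm wide (y -46 to 46). Two 12 mm legs at x 88, y 60 and -60. Origin on the bench; +x in through the mouth, away from the robot; +y left; z up.
- slot_mouth (a point): Where the guard's slot starts: its centre line at the plate's front edge, on the plate's top (dock x -75, y 0). The slot is 26 mm wide throughout and runs from here straight in along dock +x to slot_cross. Axes as the dock's.
- slot_cross (a point): Centre of the T where the entry slot meets the crossing slot (dock x 45, y 0), on the plate's top. The crossing slot runs along dock y, 103 mm to each side. At y 90 and y -90 (centre lines) a notch, also 26 mm wide, runs from it back towards dock -x, closed end at x 2. Axes as the dock's.
- bay (a point): Where the handle's axis stands when home in the free bay's notch: dock x 15, y 90 or -90 mm, 120 mm above the bench (the handle has 5 mm play to either side and 5 mm to the closed end). A thin green frame on the guard surrounds that notch. Axes as the dock's.
- shoe_grip (a point): The shoe to park: square 64 x 64 mm base with brick and two copper stubs (load 43 mm high), in its middle a square upright handle 16 x 16 mm, sides parallel to the base's, up to 145 mm, red above 85. Loose, about 0.5 kg, slides on the bench. Point: on the handle's axis, 120 mm above the underside; z up, x, y square to its faces. Any quarter turn is as good.
- parked_grip (a point): Same point of an identical shoe with a blue handle that already stands in the other bay, loose. To be left alone.
- leaf1 (a joint): Swing of the inner (yellow) leaf about hinge_inner, rad: 0 = across the dock's mouth (leaf points to dock -y); grows clockwise seen from above, to 1.57 = pointing out to dock -x; stop at 1.95. Stiff: stays where left, turning takes about 0.6 N m (6 N at its knob).
- leaf2 (a joint): Fold of the outer (orange) leaf relative to the inner leaf about hinge_outer, rad: 0 = straight on in line with it; grows clockwise seen from above, swinging on the robot's side, to the stop at 3.14 = folded flat against the inner leaf's robot side. Stays where left, about 0.12 N m (1.5 N at its knob).
- hinge_inner (a point): On the upright axis of the inner leaf's hinge, at the dock's front left corner (dock x -100, y 132), 100 mm above the bench. Leaves: 10 mm thick, from 10 to 55 mm above the bench; the inner is 130 mm long, the outer 102 mm.
- knob_inner (a point): Middle of the grip of the inner leaf's black round upright knob, 15 mm diameter, from 55 to 115 mm above the bench; this point at 100 mm. It spins freely on its pin. 105 mm from hinge_inner.
- hinge_outer (a point): On the upright axis of the hinge between the leaves, 100 mm above the bench, 132 mm along the inner leaf from hinge_inner and 8 mm to its robot side.
- knob_outer (a point): The same point of the outer leaf's red round upright knob, 15 mm diameter, from 55 to 115 mm, this point at 100 mm; it spins freely on its pin; 85 mm from hinge_outer. When folded it stands 58 mm from the black knob along the leaf, nearer hinge_inner.
- torch_c (a point): Torch standing upright in its rest, fixed to the bench to the right of the dock's front right corner: 42 mm diameter foot, 145 mm tall; point half-way up on its axis. An obstacle.
- jar_c (a point): Bystander: small jar, 50 mm diameter, 55 mm tall, on the robot's side of the gate, inside the circle that the unfolded gate would sweep; point at its centre.
- bottle_c (a point): Bystander: bottle, 54 mm diameter, 150 mm tall, close beside the shoe at its start; point at its middle.
- tin_c (a point): Bystander: tin, 48 mm diameter, 50 mm tall, near the shoe at its start; point at its centre.
- wrench: Bystander: wrench lying on the bench to the left.
- hammer: Bystander: hammer lying on the bench to the left.

How it is judged:
By the outcome, as a careful person would: the job done as asked, in the order asked, and still so for the second after the job is handed in, with the robot touching nothing.
It also fails if it takes over 72 s, if anything falls off the work surface, if the arm or the gripper's body presses on something with over 40 N, if the wrist force passes 120 N, or if a joint passes its speed limit or range.

## Robot

A 6-joint arm with a two-finger parallel gripper is mounted at the origin on the work surface. World frame = base frame: x ahead of the robot, y to its left, z up, the work surface at z = 0. Lengths are in m, angles in rad, forces in N, time in s.
With the tool pointing down it reaches from about 0.35 to 0.875 m from the base axis. Payload 15.5 kg.
Tool frame: the origin (TCP) lies midway between the tips of the shut fingers; the grasp point (between the pads) lies robot.grip_depth behind it (robot.grip_depth is the distance from the TCP to the grasp point, in m); z points along the fingers, y is the direction in which the jaws open and shut (so a half turn about z gives the same grasp; the last joint's range is limited). The gripper opens to 85 mm and grips with 20 to 120 N. Pads are 22 mm wide; open, the fingers measure 114 mm over their backs; the gripper's body (76 mm by 85 mm) begins 54 mm behind the grasp point. The pads swing forward as they close: fully open they stand 13 mm farther back than shut.
Start: joints at [-1.369, 0.494, 1.345, -0, 1.302, -0.096], TCP at [0.183, -0.597, 0.231] pointing down, gripper open.
Joint ranges: [-2.91, 2.91], [-0.82, 2.16], [0.22, 2.67], [-1.22, 4.37], [0.12, 2.79], [-3.08, 3.08]. Speed limits (rad/s): [1.89, 1.89, 2.57, 3.01, 3.01, 3.01].

## Interface

Orientations are given as a unit quaternion [x, y, z, w].
In Python, from cell import robot gives the robot as it stands.
- The arm moves only by the tool arm_command, never from a script. Its argument "targets" is text: rows parted by semicolons, each of 5 numbers parted by spaces: the shift along the tool's x, y, z in cm, then the turn about the tool's z in rad, then the finger opening in cm, from 0 to 8.54. A call has 1 to 5 rows; each row shifts and turns the commanded pose from where the row before left it, along the tool's axes as they then stand; what a row does not reach is not made up. A row lasts 1/12 s, in which the tool goes at most 41.7 mm and 7.16 degrees, less where a joint would pass 70% of its speed; a pose out of reach is approached as far as the arm can. A call is refused whole if a number of a shift passes 4.17 or a number of a turn 0.125, either way. A call with a gripper value outside its range is refused whole. The fingers move at their own pace and stop on an object; "grip_force" is the grip in N (left out, the last holds). Time passes only in rows, so rows that do not move let the fingers close. It gives the time, the measured TCP pose, the force and the opening at its end, in the units of the state.
- robot.sense(): the state, without advancing time (a new reading comes with each control period).
- robot.capture(name): name is "scene" or "top" or "wrist"; returns (picture, depth): 480x640x3 uint8, red, green, blue; 480x640 float32, m along the optical axis (not along the pixel's ray), 0 where there is no reading.
- robot.camera_params(name): a dict with "camera_matrix" (3x3 intrinsics, pixels), "R" (3x3) and "t" (3): a world point X has camera coordinates R X + t. Camera axes: x right, y down, z forward; pixel columns grow to the right and rows downward; lengths in m; the calibration is good to about 2 mm. A picture is of the moment at which its call begins: read the wrist's pose just before it. camera_params takes no time and is no camera call; for the wrist camera it gives the pose at the moment of the call.
- robot.job_done(): hands the job in, once; it reports no verdict.
Trained networks look in the newest picture that a camera, given by its name, has taken for a name from the list of things; names that differ only in an ending like _2 or _b are one class to them, and where a whole thing is asked for, a point or a joint stands for the part that bears it (a point fixed in the world has none). Each returns a list of dicts, best first, with "p" (0 to 1); they miss things now and then, are a little off and sometimes report something else, mostly with a low value. They report only what shows in the picture. A call takes as long as a camera call.
- robot.cut_out(query, camera): "region" (480x640 bool, what is visible of it) and "xy" ([column, row] in pixels, amid what is visible of it).
- robot.tip_of(query, camera): "xy" ([column, row] in pixels: a listed point, or the origin of a listed thing).
The state is a dict: "clock": time; "joint_positions": joint angles; "qd": joint speeds; "tau": joint torques, N m; "tcp_pos": TCP position; "tcp_rot": TCP orientation; "wrist_force": force on the tool from outside, world axes, zero at the start; "moment": the same for the moment, N m; "finger_gap": finger opening in m.
Only numpy, scipy, OpenCV 4.12 (cv2) and the standard library are available. Lean on these libraries where they do the work, as an engineer would, in place of code of your own. Each camera call takes 0.05 s, during which the arm holds its last target. There are 200 camera calls.

## Working session

There is one attempt and no reset: what is moved stays moved. The work goes in short steps, Python scripts to look and compute and a tool call to move; the robot and the scene stay as the last step left them, time stands still between calls to the robot, and variables do not carry over. Pictures are saved under pics/ and viewed, about 8 in all and at most 12, crops included, and the job is handed in when it is done.

Besides the shell and the picture viewer there is one more tool, called after "Request:" as name(argument=value, ...) on one line, values as JSON. arm_command: Moves the arm, as the interface text tells. Its arguments: {"type":"object","properties":{"targets":{"type":"string"},"grip_force":{"type":"number"}},"required":["targets"]}

```bash
mkdir -p pics; ls
cat > h.py <<'E'
import numpy as np,cv2
from cell import robot
from scipy.spatial.transform import Rotation as Ro
def ray(cam,xy,z,P=None):
    P=P or robot.camera_params(cam);K,R,t=[np.array(P[k]) for k in("camera_matrix","R","t")]
    c=-R.T@t;d=R.T@np.linalg.solve(K,[xy[0],xy[1],1]);return c+d*(z-c[2])/d[2]
E
python3 - <<'E'
from h import *
s=robot.sense();print(s['clock'],s['tcp_pos'],s['tcp_rot'],robot.grip_depth)
Z=dict(slot_mouth=.066,slot_cross=.066,bay=.12,shoe_grip=.12,parked_grip=.12,hinge_inner=.1,knob_inner=.1,hinge_outer=.1,knob_outer=.1,torch_c=.0725,jar_c=.0275,bottle_c=.075,tin_c=.025,dock=0)
ims=[]
for c in("top","scene"):
    im,d=robot.capture(c);ims.append(im)
    cv2.imwrite(f"pics/{c}.png",im[:,:,::-1])
    for n,z in Z.items():
        print(c,n,[(np.round(r['xy']),round(r['p'],2),np.round(ray(c,r['xy'],z),3)[:2]) for r in robot.tip_of(n,c)[:2]])
E
```

```text
pics
0.0 [ 0.18331241 -0.59713267  0.2306837 ] [ 9.88936314e-01  1.48339399e-01 -3.19849667e-05 -6.23929706e-04] 0.0187
top slot_mouth [(array([305., 212.]), 0.87, array([0.561, 0.059])), (array([467., 272.]), 0.3, array([ 0.425, -0.329]))]
top slot_cross [(array([300., 163.]), 0.61, array([0.68 , 0.075]))]
top bay [(array([340., 168.]), 0.75, array([ 0.657, -0.021])), (array([305., 233.]), 0.26, array([0.501, 0.056]))]
top shoe_grip [(array([472., 226.]), 0.61, array([ 0.529, -0.329]))]
top parked_grip [(array([264., 173.]), 0.74, array([0.64 , 0.157]))]
top hinge_inner [(array([247., 228.]), 0.68, array([0.513, 0.193]))]
top knob_inner [(array([297., 229.]), 0.8, array([0.512, 0.076])), (array([306., 232.]), 0.3, array([0.507, 0.054]))]
top hinge_outer [(array([295., 294.]), 0.66, array([0.362, 0.075])), (array([306., 234.]), 0.58, array([0.502, 0.055]))]
top knob_outer [(array([340., 247.]), 0.53, array([ 0.473, -0.026]))]
top torch_c [(array([393., 205.]), 0.92, array([ 0.58 , -0.151])), (array([501., 237.]), 0.61, array([ 0.51 , -0.409]))]
top jar_c [(array([294., 295.]), 0.67, 
[... 796 characters left out ...]
(array([382., 292.]), 0.85, array([0.512, 0.185]))]
scene knob_inner [(array([519., 324.]), 0.59, array([0.4  , 0.423])), (array([341., 264.]), 0.56, array([0.511, 0.082]))]
scene hinge_outer [(array([332., 254.]), 0.92, array([0.504, 0.053]))]
scene knob_outer [(array([314., 225.]), 0.67, array([ 0.468, -0.028]))]
scene torch_c [(array([318., 283.]), 0.23, array([0.563, 0.065])), (array([478., 408.]), 0.16, array([0.58, 0.44]))]
scene jar_c [(array([380., 246.]), 0.7, array([0.368, 0.089])), (array([317., 281.]), 0.16, array([0.537, 0.042]))]
scene bottle_c [(array([188., 164.]), 0.79, array([ 0.504, -0.412]))]
scene tin_c [(array([234., 172.]), 0.95, array([ 0.416, -0.346]))]
scene dock []
```

View pics/top.png

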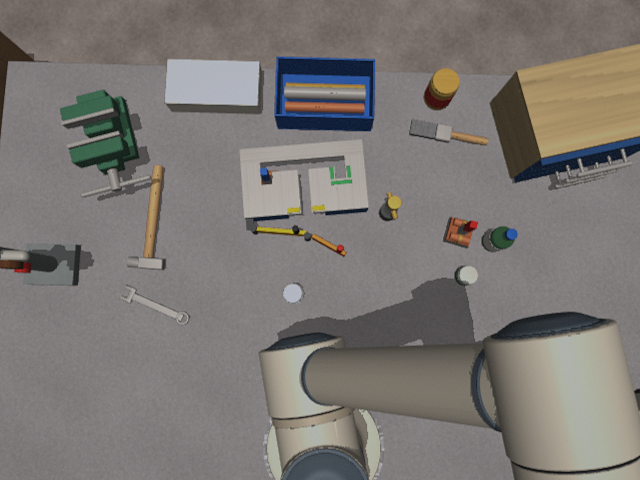

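View pics/scene.png

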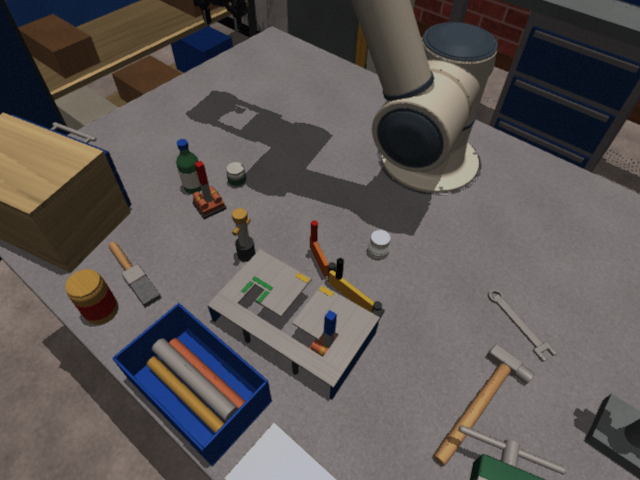

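The top view shows the dock at about (305,180), the gate with black knob (297,229), outer hinge (306,234) and red knob (340,247). The jar is at (293,293), the red shoe at (465,230), the bottle at (502,237) and the tin at (467,272). The free bay is the right one (green, 340,174). The scene view agrees.

```bash
cat > fit.py <<'E'
from h import *
from scipy.optimize import least_squares
D=np.array([[-75,0],[45,0],[15,-90],[-100,132]])/1000
W=np.array([[.562,.0595],[.6775,.0745],[.6565,-.0225],[.5125,.189]])
f=lambda p:((D@np.array([[np.cos(p[2]),np.sin(p[2])],[-np.sin(p[2]),np.cos(p[2])]])+p[:2])-W).ravel()
s=least_squares(f,[.63,.07,.11],loss='soft_l1',f_scale=.002)
print(s.x,(f(s.x)*1000).round(1))
x,y,a=s.x
R=np.array([[np.cos(a),-np.sin(a)],[np.sin(a),np.cos(a)]])
for n,w in dict(jar=(.365,.085),kin=(.5115,.079),hout=(.503,.054),kout=(.471,-.027),shoe=(.529,-.329),parked=(.639,.1555),tcp=(.1833,-.5971),torch=(.58,-.151),bottle=(.51,-.412),tin=(.425,-.343)).items(): print(n,((np.array(w)-[x,y])@R*1000).round(0))
E
python3 fit.py
```

```text
[0.63184928 0.06849314 0.11988788] [-4.6  0.  -1.  -0.6  1.   3.4  4.3 -1.4]
jar [-263.   48.]
kin [-118.   25.]
hout [-130.    1.]
kout [-171.  -76.]
shoe [-150. -382.]
parked [18. 86.]
tcp [-525. -607.]
torch [ -78. -212.]
bottle [-178. -462.]
tin [-255. -384.]
```

Request:
arm_command(targets="0 0 0 -0.125 8.5;0 0 0 -0.125 8.5;0 0 0 -0.125 8.5;0 0 0 -0.125 8.5;0 0 0 -0.125 8.5")

```text
clock: 1.92
tcp_pos: [0.1834, -0.5975, 0.2313]
tcp_rot: [0.894, 0.448, -0.0, -0.0]
wrist_force: [-0.6, -0.5, -0.7]
finger_gap: 0.0852
```

Request:
arm_command(targets="0 0 0 -0.125 8.5;0 0 0 -0.125 8.5;0 0 0 -0.125 8.5;0 0 0 -0.125 8.5;0 0 0 -0.125 8.5")

```text
clock: 2.33
tcp_pos: [0.1834, -0.5975, 0.2313]
tcp_rot: [0.713, 0.701, 0.0, -0.0]
wrist_force: [1.4, -0.8, 0.6]
finger_gap: 0.0852
```

Request:
arm_command(targets="0 0 0 -0.125 8.5;0 0 0 -0.018 8.5;3 2 0 0 6;3 2 0 0 6;3 2 0 0 6")

```text
clock: 2.75
tcp_pos: [0.2323, -0.4998, 0.231]
tcp_rot: [0.665, 0.747, 0.0, -0.0]
wrist_force: [0.9, -0.7, 0.7]
finger_gap: 0.0599
```

Request:
arm_command(targets="3 2 0 0 6;3 2 0 0 6;3 2 0 0 6;3 2 0 0 6;3 2 0 0 6")

```text
clock: 3.17
tcp_pos: [0.3139, -0.3385, 0.2315]
tcp_rot: [0.665, 0.747, -0.0, 0.0]
wrist_force: [1.7, -0.8, -0.0]
finger_gap: 0.0601
```

Request:
arm_command(targets="3 2 0 0 6;3 2 0 0 6;3 2 0 0 6;3 2 0 0 6;3 2 0 0 6")

```text
clock: 3.58
tcp_pos: [0.3953, -0.1776, 0.2315]
tcp_rot: [0.665, 0.747, 0.0, 0.0]
wrist_force: [1.2, -0.9, 0.2]
finger_gap: 0.0602
```

Request:
arm_command(targets="3 2 0 0 6;3 2 0 0 6;3 2 0 0 6;3 2 0 0 6;2 1.4 0 0 6")

```text
clock: 4.0
tcp_pos: [0.4723, -0.0262, 0.2315]
tcp_rot: [0.665, 0.747, 0.0, 0.0]
wrist_force: [1.1, -1.1, 1.1]
finger_gap: 0.06
```

Run:
```python
from h import *
Z=dict(slot_mouth=.066,slot_cross=.066,bay=.12,parked_grip=.12,hinge_inner=.1,knob_inner=.1,hinge_outer=.1,knob_outer=.1,jar_c=.0275)
P=robot.camera_params("wrist");im,d=robot.capture("wrist");cv2.imwrite("pics/w1.png",im[:,:,::-1])
for n,z in Z.items():
    print(n,[(np.round(r['xy']),round(r['p'],2),np.round(ray("wrist",r['xy'],z,P),3)[:2]) for r in robot.tip_of(n,"wrist")[:2]])
```

```text
slot_mouth []
slot_cross [(array([581., 134.]), 0.88, array([0.672, 0.068]))]
bay []
parked_grip []
hinge_inner []
knob_inner [(array([396.,  90.]), 0.6, array([0.513, 0.078]))]
hinge_outer []
knob_outer [(array([319., 231.]), 0.87, array([ 0.472, -0.027]))]
jar_c [(array([211.,  77.]), 0.98, array([0.365, 0.081]))]
```

View pics/w1.png

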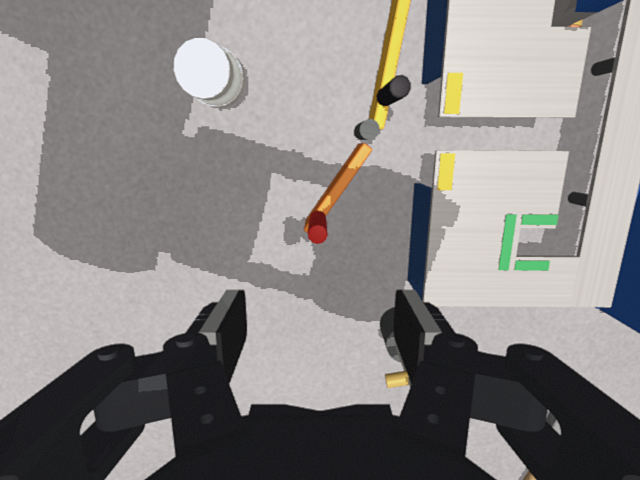

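The wrist view shows the red knob at (318,228), right under the TCP, with the black knob at (396,90) and the jar clear. I'll descend and grip.

Request:
arm_command(targets="0 0 3.75 0 6;0 0 3.75 0 6;0 0 3.75 0 6;0 0 3.75 0 5;0 0 0 0 0", grip_force=25)

```text
clock: 4.92
tcp_pos: [0.4682, -0.0289, 0.0763]
tcp_rot: [0.664, 0.748, -0.002, -0.004]
wrist_force: [-2.0, -0.5, -1.3]
finger_gap: 0.0394
```

Request:
arm_command(targets="0 0 0 0 0;0 0 0 0 0;0 0 0 0 0;0 0 0 0 0;0 0 0 0 0")

```text
clock: 5.33
tcp_pos: [0.4722, -0.0293, 0.0827]
tcp_rot: [0.663, 0.748, 0.001, 0.001]
wrist_force: [-2.1, -3.4, 2.6]
finger_gap: 0.0143
```

Run:
```python
import numpy as np
r=86;a=np.linspace(.465,3.22,21)
p=np.c_[-r*np.cos(a),-131-r*np.sin(a)]/10
print(np.diff(p,axis=0).round(2).tolist(),p[-1])
```

```text
[[0.6, -1.02], [0.74, -0.93], [0.86, -0.82], [0.96, -0.69], [1.05, -0.55], [1.11, -0.4], [1.16, -0.25], [1.18, -0.09], [1.18, 0.08], [1.16, 0.24], [1.12, 0.4], [1.05, 0.54], [0.97, 0.68], [0.86, 0.81], [0.74, 0.92], [0.61, 1.01], [0.47, 1.09], [0.31, 1.14], [0.15, 1.17], [-0.01, 1.18]] [  8.57357838 -12.42638751]
```

Request:
arm_command(targets="0.6 -1 0 0 0;0.75 -0.95 0 0 0;0.85 -0.8 0 0 0;0.95 -0.7 0 0 0;1.05 -0.55 0 0 0")

```text
clock: 5.75
tcp_pos: [0.4277, 0.0082, 0.0825]
tcp_rot: [0.664, 0.748, 0.001, 0.002]
wrist_force: [3.5, 0.1, 8.6]
finger_gap: 0.0145
```

Request:
arm_command(targets="1.1 -0.4 0 0 0;1.15 -0.25 0 0 0;1.2 -0.1 0 0 0;1.2 0.1 0 0 0;1.15 0.25 0 0 0")

```text
clock: 6.17
tcp_pos: [0.4168, 0.0658, 0.0824]
tcp_rot: [0.663, 0.748, 0.001, 0.001]
wrist_force: [3.9, -2.5, 10.3]
finger_gap: 0.0138
```

Request:
arm_command(targets="1.1 0.4 0 0 0;1.05 0.55 0 0 0;0.95 0.7 0 0 0;0.85 0.8 0 0 0;0.75 0.9 0 0 0")

```text
clock: 6.58
tcp_pos: [0.4448, 0.1165, 0.0826]
tcp_rot: [0.663, 0.748, 0.001, 0.001]
wrist_force: [2.9, -6.7, 7.9]
finger_gap: 0.0141
```

Request:
arm_command(targets="0.6 1 0 0 0;0.45 1.1 0 0 0;0.3 1.15 0 0 0;0.15 0.9 0 0 0;0 0 0 0 0")

```text
clock: 7.0
tcp_pos: [0.4856, 0.1356, 0.0825]
tcp_rot: [0.663, 0.748, 0.001, 0.002]
wrist_force: [2.6, -9.4, 9.0]
finger_gap: 0.0142
```

Request:
arm_command(targets="-0.1 0.4 0 0 0;-0.1 0.4 0 0 0;0 0.3 0 0 0;0 0 0 0 0")

```text
clock: 7.33
tcp_pos: [0.4953, 0.1358, 0.0826]
tcp_rot: [0.663, 0.748, 0.001, 0.001]
wrist_force: [0.7, 4.8, 9.8]
finger_gap: 0.014
```

Request:
arm_command(targets="0 0.3 0 0 0;0 0 0 0 0")

```text
clock: 7.5
tcp_pos: [0.498, 0.136, 0.0826]
tcp_rot: [0.663, 0.748, 0.001, 0.001]
wrist_force: [0.3, 1.4, 9.1]
finger_gap: 0.014
```

Request:
arm_command(targets="0 0.2 0 0 0;0 0 0 0 0")

```text
clock: 7.67
tcp_pos: [0.4986, 0.136, 0.0824]
tcp_rot: [0.663, 0.748, 0.0, -0.0]
wrist_force: [-6.0, 1.0, 15.7]
finger_gap: 0.0144
```

Request:
arm_command(targets="0 0.2 0 0 0;0 0 0 0 0")

```text
clock: 7.83
tcp_pos: [0.4994, 0.136, 0.0824]
tcp_rot: [0.663, 0.748, -0.001, -0.001]
wrist_force: [-11.3, -0.8, 20.1]
finger_gap: 0.014
```

Run:
```python
from h import *
for n in ("top","scene"):
    im,d=robot.capture(n);cv2.imwrite(f"pics/{n}2.png",cv2.resize(im[200:300,210:370] if n=="top" else im[180:330,260:420],None,fx=4,fy=4)[:,:,::-1])
    for q in("knob_inner","hinge_outer","knob_outer"):print(n,q,[(np.round(r['xy']),round(r['p'],2),np.round(ray(n,r['xy'],.1),3)[:2]) for r in robot.tip_of(q,n)[:2]])
```

```text
top knob_inner [(array([295., 229.]), 0.55, array([0.512, 0.081]))]
top hinge_outer []
top knob_outer [(array([271., 234.]), 0.63, array([0.5  , 0.137])), (array([505., 237.]), 0.35, array([ 0.508, -0.411]))]
scene knob_inner [(array([339., 263.]), 0.97, array([0.512, 0.078])), (array([242., 236.]), 0.64, array([ 0.592, -0.124]))]
scene hinge_outer [(array([382., 243.]), 0.54, array([0.41 , 0.115]))]
scene knob_outer [(array([369., 275.]), 0.62, array([0.495, 0.142]))]
```

View pics/scene2.png

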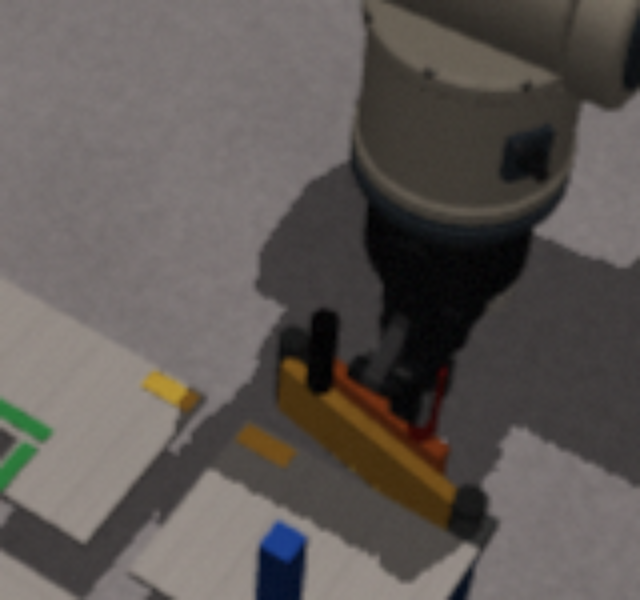

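Folded against the stop: the force rose to 11 N and the picture shows orange flat on yellow. I'll release and go to the black knob.

Request:
arm_command(targets="0 -0.3 0 0 3.5;0 0 0 0 3.5;0 0 0 0 3.5;0 0 -3 0 3.5;0 0 -3 0 3.5")

```text
clock: 8.65
tcp_pos: [0.4971, 0.1354, 0.1412]
tcp_rot: [0.663, 0.748, -0.001, -0.001]
wrist_force: [0.6, 0.7, 0.2]
finger_gap: 0.0347
```

Request:
arm_command(targets="-2.9 0.3 0 0 3.5;-2.9 0.3 0 0 3.5;0 0 0 0 4.5;0 0 0 0 4.5")

```text
clock: 8.98
tcp_pos: [0.5114, 0.0776, 0.1416]
tcp_rot: [0.664, 0.748, 0.0, 0.0]
wrist_force: [0.5, -0.4, -0.2]
finger_gap: 0.0451
```

Run:
```python
from h import *
print(robot.sense()['tcp_pos'])
P=robot.camera_params("wrist");im,d=robot.capture("wrist");cv2.imwrite("pics/w2.png",im[:,:,::-1])
for q in("knob_inner","knob_outer","hinge_inner"):print(q,[(np.round(r['xy']),round(r['p'],2),np.round(ray("wrist",r['xy'],.1,P),3)[:2]) for r in robot.tip_of(q,"wrist")[:2]])
```

```text
[0.51135059 0.07761376 0.14157943]
knob_inner [(array([318., 266.]), 0.87, array([0.511, 0.079]))]
knob_outer [(array([308., 149.]), 0.81, array([0.499, 0.138]))]
hinge_inner []
```

Request:
arm_command(targets="0 0 3 0 4.5;0 0 3 0 4.5;0 0 0 0 0;0 0 0 0 0;0 0 0 0 0", grip_force=50)

```text
clock: 9.6
tcp_pos: [0.5106, 0.0789, 0.082]
tcp_rot: [0.663, 0.748, -0.0, -0.0]
wrist_force: [-2.2, 0.7, -16.0]
finger_gap: 0.0133
```

Run:
```python
import numpy as np
r=105;a=np.linspace(.18,1.59,15)
p=np.c_[128-r*np.cos(a),-99.5-r*np.sin(a)]/10
print(np.diff(p,axis=0).round(2).tolist(),p[0],p[-1])
```

```text
[[0.24, -1.03], [0.34, -1.0], [0.44, -0.96], [0.54, -0.91], [0.63, -0.85], [0.71, -0.78], [0.78, -0.71], [0.85, -0.63], [0.91, -0.54], [0.96, -0.44], [1.0, -0.35], [1.03, -0.24], [1.05, -0.14], [1.06, -0.03]] [  2.46964123 -11.82981052] [ 13.00162618 -20.44806396]
```

Request:
arm_command(targets="0.25 -1.05 0 0 0;0.35 -1 0 0 0;0.45 -0.95 0 0 0;0.55 -0.9 0 0 0;0.65 -0.85 0 0 0")

```text
clock: 10.02
tcp_pos: [0.4616, 0.0954, 0.0822]
tcp_rot: [0.663, 0.748, 0.001, 0.001]
wrist_force: [7.2, -1.8, -25.6]
finger_gap: 0.0136
```

Request:
arm_command(targets="0.7 -0.8 0 0 0;0.8 -0.7 0 0 0;0.85 -0.65 0 0 0;0.9 -0.55 0 0 0;0.95 -0.45 0 0 0")

```text
clock: 10.43
tcp_pos: [0.4259, 0.1337, 0.0822]
tcp_rot: [0.663, 0.748, 0.001, 0.001]
wrist_force: [10.9, -1.0, -29.2]
finger_gap: 0.0138
```

Request:
arm_command(targets="1 -0.35 0 0 0;1.05 -0.25 0 0 0;1.05 -0.15 0 0 0;1.05 0 0 0 0;0 0 0 0 0")

```text
clock: 10.85
tcp_pos: [0.4136, 0.1751, 0.0822]
tcp_rot: [0.663, 0.749, 0.001, 0.001]
wrist_force: [7.4, 6.3, -28.0]
finger_gap: 0.0134
```

Run:
```python
from h import *
n="scene"
im,d=robot.capture(n);cv2.imwrite(f"pics/{n}3.png",cv2.resize(im[160:330,260:470],None,fx=3.5,fy=3.5)[:,:,::-1])
for n in("scene","top"):
    if n=="top":robot.capture(n)
    for q in("knob_inner","knob_outer","hinge_outer","hinge_inner"):print(n,q,[(np.round(r['xy']),round(r['p'],2),np.round(ray(n,r['xy'],.1),3)[:2]) for r in robot.tip_of(q,n)[:2]])
```

```text
scene knob_inner [(array([406., 259.]), 0.59, array([0.413, 0.177]))]
scene knob_outer [(array([398., 283.]), 0.66, array([0.473, 0.196])), (array([379., 291.]), 0.52, array([0.512, 0.18 ]))]
scene hinge_outer []
scene hinge_inner [(array([380., 291.]), 0.56, array([0.511, 0.181]))]
top knob_inner [(array([473., 227.]), 0.42, array([ 0.53 , -0.335]))]
top knob_outer [(array([302., 161.]), 0.34, array([0.677, 0.069]))]
top hinge_outer []
top hinge_inner []
```

View pics/scene3.png

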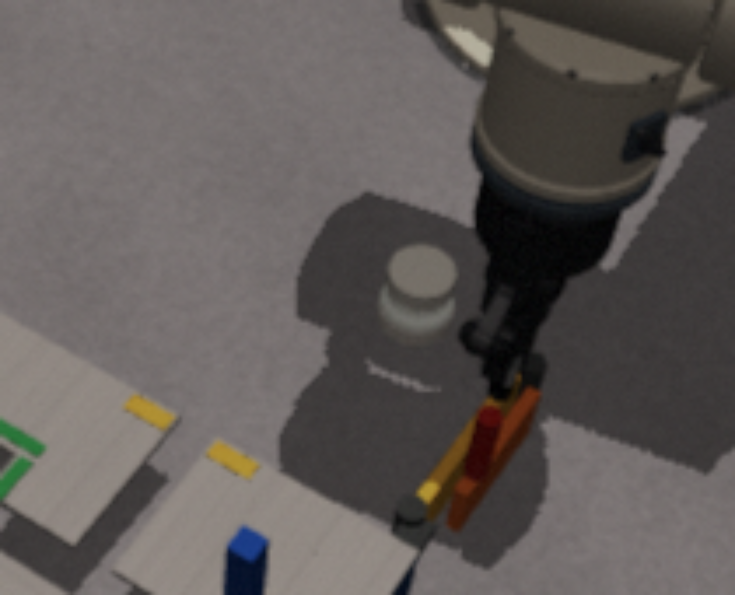

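The pair is swung about a quarter turn: black knob (500,375), red knob (485,435), jar untouched. I'll release, rise and check the fold from above.

Request:
arm_command(targets="0 0 0 0 3.2;0 0 0 0 3.2;0 0 0 0 3.2;0 0 -3.5 0 3.2;0 0 -3.5 0 3.2")

```text
clock: 11.77
tcp_pos: [0.4111, 0.1731, 0.1517]
tcp_rot: [0.663, 0.748, -0.001, -0.001]
wrist_force: [1.4, 1.0, -1.1]
finger_gap: 0.0323
```

Request:
arm_command(targets="-3 0 -2 0 6;-3 0 -2 0 6;-2 0 -1 0 6;0 0 0 0 6")

```text
clock: 12.1
tcp_pos: [0.4233, 0.0915, 0.2041]
tcp_rot: [0.664, 0.748, 0.001, 0.002]
wrist_force: [-0.3, 0.5, 0.1]
finger_gap: 0.0599
```

Run:
```python
from h import *
print(robot.sense()['tcp_pos'])
P=robot.camera_params("wrist");im,d=robot.capture("wrist");cv2.imwrite("pics/w3.png",im[:,:,::-1])
for q in("knob_inner","knob_outer","hinge_inner","hinge_outer","slot_mouth","jar_c"):print(q,[(np.round(r['xy']),round(r['p'],2),np.round(ray("wrist",r['xy'],.1 if q[0] in'kh' else .066 if q[0]=='s' else .0275,P),4)[:2]) for r in robot.tip_of(q,"wrist")[:2]])
```

```text
[0.42327982 0.09150066 0.20411514]
knob_inner [(array([318., 110.]), 0.64, array([0.4135, 0.1748]))]
knob_outer [(array([414.,  84.]), 0.82, array([0.4707, 0.1967]))]
hinge_inner []
hinge_outer []
slot_mouth [(array([525., 264.]), 0.27, array([0.5919, 0.0808]))]
jar_c [(array([251., 220.]), 0.76, array([0.3643, 0.0819]))]
```

View pics/w3.png

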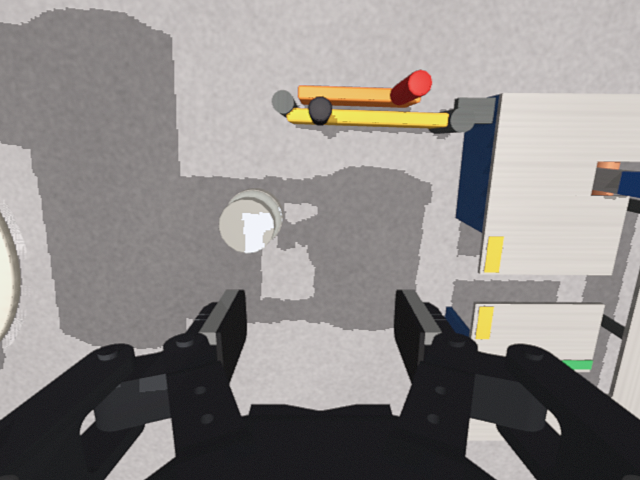

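Leaves are parallel and flat (yellow at row 118, orange at row 96), pointing out from the dock, and the jar is clear. Now the shoe.

Request:
arm_command(targets="-3.5 0.5 -0.8 0 6;-3.5 0.5 -0.8 0 6;-3.5 0.5 -0.8 0 6;-3.5 0.5 -0.8 0 6;-3.5 0.5 -0.8 0 6")

```text
clock: 12.87
tcp_pos: [0.4676, -0.0778, 0.2413]
tcp_rot: [0.663, 0.749, -0.0, -0.0]
wrist_force: [1.4, 0.5, -0.4]
finger_gap: 0.0605
```

Request:
arm_command(targets="-3.5 0.5 0 0 6;-3.5 0.5 0 0 6;-3.5 0.5 0 0 6;-3.5 0.5 0 0 6;-3.5 0.5 0 0 6")

```text
clock: 13.28
tcp_pos: [0.5136, -0.2486, 0.2407]
tcp_rot: [0.663, 0.748, -0.0, -0.0]
wrist_force: [1.1, 0.6, -0.0]
finger_gap: 0.0602
```

Request:
arm_command(targets="-3.5 0.4 0 0 6;-3.5 0 0 0 6;0 0 0 0 6;0 0 0 0 6")

```text
clock: 13.62
tcp_pos: [0.5258, -0.3174, 0.2401]
tcp_rot: [0.664, 0.748, -0.0, -0.001]
wrist_force: [0.0, 0.9, -0.3]
finger_gap: 0.0599
```

Run:
```python
from h import *
print(robot.sense()['tcp_pos'])
P=robot.camera_params("wrist");im,d=robot.capture("wrist");cv2.imwrite("pics/w4.png",im[:,:,::-1])
for q,z in dict(shoe_grip=.12,bottle_c=.075,tin_c=.025,torch_c=.0725).items():print(q,[(np.round(r['xy']),round(r['p'],2),np.round(ray("wrist",r['xy'],z,P),4)[:2]) for r in robot.tip_of(q,"wrist")[:2]])
# orientation: red handle top face & load top from depth
K,R,t=[np.array(P[k]) for k in("camera_matrix","R","t")]
v,u=np.nonzero(d>0);c=np.linalg.solve(K,np.c_[u,v,np.ones(len(u))].T)*d[v,u]
X=(R.T@(c-t[:,None])).T;col=im[v,u].astype(int)
for lo,hi,red in((.135,.155,1),(.02,.05,0)):
    m=(X[:,2]>lo)&(X[:,2]<hi)&(np.hypot(X[:,0]-.529,X[:,1]+.33)<.055)
    if red:m&=(col[:,0]>2*col[:,1])
    if m.sum()>20:
        q=X[m][:,:2];r=cv2.minAreaRect((q*1000).astype(np.float32));print(m.sum(),r,X[m][:,2].mean(),q.mean(0))
```

```text
[ 0.52580219 -0.31741838  0.24012621]
shoe_grip [(array([325., 247.]), 0.85, array([ 0.5313, -0.3276]))]
bottle_c [(array([289., 314.]), 0.71, array([ 0.5084, -0.4077]))]
tin_c [(array([208., 217.]), 0.61, array([ 0.4176, -0.3379]))]
torch_c [(array([413.,   2.]), 0.81, array([ 0.575 , -0.1459]))]
640 ((528.1172485351562, -325.38433837890625), (16.143232345581055, 16.148405075073242), 74.82080078125) 0.14443228671939598 [ 0.52813442 -0.32434608]
2632 ((527.8468627929688, -325.79290771484375), (58.30861282348633, 57.94047164916992), 74.89803314208984) 0.03600669752311201 [ 0.52689652 -0.31777674]
```

View pics/w4.png

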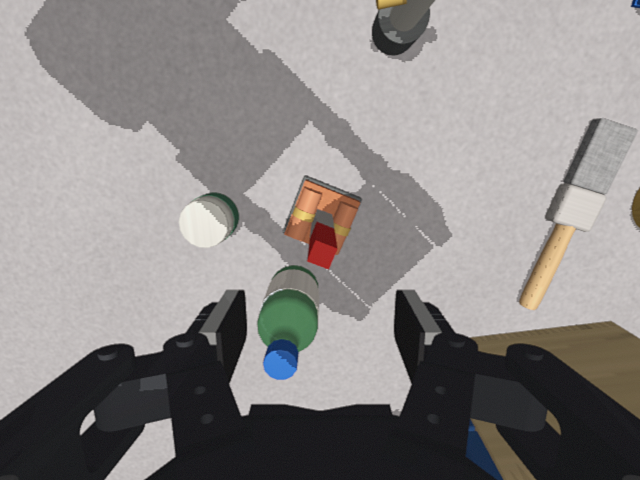

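The shoe handle is at (322,245), with the bottle, tin and torch clear of the fingers. I'll turn 0.38, centre, descend and grip.

Request:
arm_command(targets="0 0 0 0.1 6;0 0 0 0.1 6;0 0 0 0.1 6;0 0 0 0.082 6;-0.7 0.4 0 0 6")

```text
clock: 14.28
tcp_pos: [0.5277, -0.3226, 0.2416]
tcp_rot: [0.794, 0.608, 0.0, -0.0]
wrist_force: [-0.3, 0.3, -0.4]
finger_gap: 0.0602
```

Request:
arm_command(targets="0 0 3.5 0 6;0 0 3.5 0 6;0 0 3.5 0 5.5;0 0 3.4 0 5;0 0 0 0 5")

```text
clock: 14.7
tcp_pos: [0.5252, -0.3222, 0.0966]
tcp_rot: [0.792, 0.61, -0.001, -0.004]
wrist_force: [-1.2, 1.4, -1.0]
finger_gap: 0.0502
```

Request:
arm_command(targets="0 0 0 0 2;0 0 0 0 0;0 0 0 0 0;0 0 0 0 0;0 0 0 0 0", grip_force=40)

```text
clock: 15.12
tcp_pos: [0.5286, -0.325, 0.1046]
tcp_rot: [0.793, 0.609, 0.0, 0.002]
wrist_force: [-1.9, 0.2, 8.9]
finger_gap: 0.0153
```

Request:
arm_command(targets="0 0 -0.5 0 0;0 0 -0.5 0 0;1.8 -0.8 0 0 0;1.8 -0.8 0 0 0;0 0 0 0 0")

```text
clock: 15.53
tcp_pos: [0.5207, -0.2824, 0.113]
tcp_rot: [0.793, 0.609, 0.0, -0.001]
wrist_force: [0.8, 1.0, -3.9]
finger_gap: 0.0153
```

Request:
arm_command(targets="0 0 0 -0.1 0;0 0 0 -0.1 0;0 0 0 -0.1 0;0 0 0 -0.081 0;0 0 0 0 0")

```text
clock: 15.95
tcp_pos: [0.5219, -0.2856, 0.113]
tcp_rot: [0.662, 0.749, 0.0, 0.0]
wrist_force: [-0.1, -0.2, -4.4]
finger_gap: 0.0155
```

Request:
arm_command(targets="1.5 -0.6 0 0 0;2.5 -0.6 0 0 0;2.8 -0.6 0 0 0;3 0 0 0 0;3 0 0 0 0")

```text
clock: 16.37
tcp_pos: [0.4882, -0.1596, 0.1128]
tcp_rot: [0.665, 0.746, 0.0, 0.0]
wrist_force: [0.7, 0.2, -4.1]
finger_gap: 0.016
```

Request:
arm_command(targets="3 0 0 0 0;3 0 0 0 0;3 0 0 0 0;3 0 0 0 0;3 0 0 0 0")

```text
clock: 16.78
tcp_pos: [0.4708, -0.0103, 0.1129]
tcp_rot: [0.665, 0.747, 0.0, 0.0]
wrist_force: [1.7, 0.3, -5.6]
finger_gap: 0.0156
```

Request:
arm_command(targets="2.5 0 0 0 0;2 0 0 0 0;1.5 0 0 0 0;0 0 0 0 0;0 0 0 0 0")

```text
clock: 17.2
tcp_pos: [0.4639, 0.0486, 0.1128]
tcp_rot: [0.664, 0.748, 0.0, 0.0]
wrist_force: [-0.3, -0.7, -4.4]
finger_gap: 0.0151
```

Run:
```python
from h import *
print(robot.sense()['tcp_pos'])
for cam in("wrist","top","scene"):
    P=robot.camera_params(cam);im,d=robot.capture(cam)
    if cam=="wrist":cv2.imwrite("pics/w5.png",im[:,:,::-1])
    for q,z in dict(slot_mouth=.066,slot_cross=.066,shoe_grip=.132,bay=.12,parked_grip=.12).items():print(cam,q,[(np.round(r['xy']),round(r['p'],2),np.round(ray(cam,r['xy'],z,P),4)[:2]) for r in robot.tip_of(q,cam)[:1]])
    # plate top points from depth -> footprint rectangle
    K,R,t=[np.array(P[k]) for k in("camera_matrix","R","t")]
    v,u=np.nonzero(d>0);c=np.linalg.solve(K,np.c_[u,v,np.ones(len(u))].T)*d[v,u]
    X=(R.T@(c-t[:,None])).T
    m=(abs(X[:,2]-.066)<.004)&(abs(X[:,0]-.632)<.2)&(abs(X[:,1]-.068)<.22)
    np.save(f"/tmp/{cam}.npy",X[m]);print(cam,m.sum(),X[m][:,2].mean() if m.any() else 0)
```

```text
[0.46392183 0.0485934  0.11278018]
wrist slot_mouth []
wrist slot_cross []
wrist shoe_grip [(array([322., 322.]), 0.79, array([0.4651, 0.0498]))]
wrist bay []
wrist parked_grip []
wrist 48312 0.06608506367787581
top slot_mouth [(array([304., 212.]), 0.79, array([0.5586, 0.0613]))]
top slot_cross [(array([302., 163.]), 0.73, array([0.6799, 0.0695]))]
top shoe_grip [(array([307., 248.]), 0.55, array([0.4662, 0.0506]))]
top bay [(array([342., 167.]), 0.45, array([ 0.6583, -0.0241]))]
top parked_grip [(array([263., 172.]), 0.48, array([0.6422, 0.1575]))]
top 5258 0.0662149541100155
scene slot_mouth [(array([317., 281.]), 0.94, array([0.5573, 0.0589]))]
scene slot_cross [(array([284., 325.]), 0.94, array([0.6762, 0.0753]))]
scene shoe_grip [(array([345., 233.]), 0.79, array([0.4631, 0.0532]))]
scene bay [(array([243., 234.]), 0.16, array([ 0.5968, -0.1127]))]
scene parked_grip [(array([328., 322.]), 0.91, array([0.6389, 0.1534]))]
scene 9321 0.06464683219344265
```

View pics/w5.png

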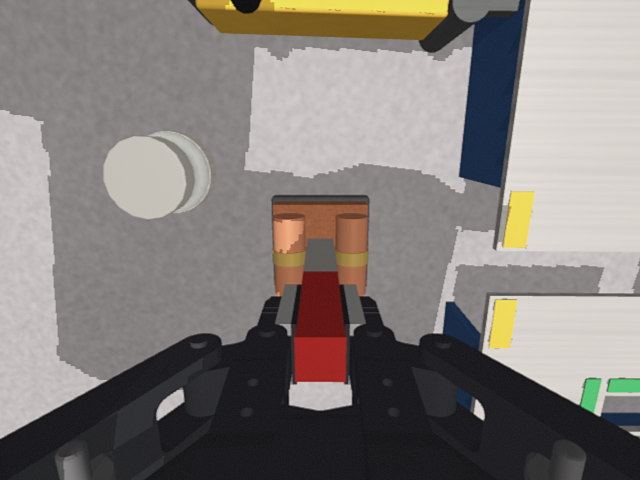

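```bash
cat > fit2.py <<'E'
import numpy as np,cv2
from scipy.optimize import minimize
# template, 1 mm/px, dock x -150..170, y -230..230 ; material=1
T=np.zeros((460,320),np.uint8)
def rc(x0,x1,y0,y1,v):T[y0+230:y1+230,x0+150:x1+150]=v
rc(-75,95,-150,150,1);rc(-75,58,-13,13,0);rc(32,58,-103,103,0);rc(2,45,77,103,0);rc(2,45,-103,-77,0)
D=cv2.distanceTransform(1-T,cv2.DIST_L2,5)
def cost(p,X):
    c,s=np.cos(p[2]),np.sin(p[2]);q=(X[:,:2]-p[:2])@np.array([[c,-s],[s,c]])*1000
    d=cv2.remap(D,(q[:,0]+150).astype(np.float32),(q[:,1]+230).astype(np.float32),cv2.INTER_LINEAR,borderValue=20)
    return np.minimum(d,8).mean()
for n in(["wrist"],["top"],["scene"],["top","scene","wrist"]):
    Xs=[np.load(f"/tmp/{k}.npy") for k in n];Xs=[x[np.random.default_rng(0).choice(len(x),5000)] for x in Xs];X=np.concatenate(Xs)
    best=min((minimize(cost,np.array([.630,.0685,.12])+np.array(o),args=(X,),method="Nelder-Mead",options=dict(initial_simplex=np.array([.63,.0685,.12])+np.array(o)+np.array([[0,0,0],[.004,0,0],[0,.004,0],[0,0,.02]]))) for o in((0,0,0),(.003,.003,0),(-.004,-.002,-.01))),key=lambda r:r.fun)
    print(n,best.x.round(4),best.fun.round(3))
E
python3 fit2.py
```

```text
['wrist'] [0.632  0.0649 0.1141] 0.095
['top'] [0.6325 0.0665 0.1128] 0.532
['scene'] [0.633  0.0669 0.1087] 0.494
['top', 'scene', 'wrist'] [0.6325 0.0661 0.1134] 0.381
```

Request:
arm_command(targets="-0.2 0 0.4 0.006 0;0 0.8 0 0 0;0 1.5 0 0 0;0 1.5 0 0 0;0 1.2 0 0 0")

```text
clock: 18.52
tcp_pos: [0.5153, 0.0518, 0.1082]
tcp_rot: [0.666, 0.746, 0.0, 0.0]
wrist_force: [0.7, -0.3, -4.3]
finger_gap: 0.0159
```

Request:
arm_command(targets="0 1 0 0 0;0 1 0 0 0;0 1 0 0 0;0 1 0 0 0;0 0 0 0 0")

```text
clock: 18.93
tcp_pos: [0.5555, 0.0564, 0.1084]
tcp_rot: [0.666, 0.746, 0.001, 0.001]
wrist_force: [0.5, -0.4, -4.1]
finger_gap: 0.0156
```

Run:
```python
from h import *
s=robot.sense();print(s['tcp_pos'],s['wrist_force'])
c,n=np.cos(.1135),np.sin(.1135);print(((s['tcp_pos'][:2]-np.array([.632,.0655]))@np.array([[c,-n],[n,c]])*1000).round(1), 2*np.arctan2(s['tcp_rot'][1],s['tcp_rot'][0])-np.pi/2)
im,d=robot.capture("wrist");cv2.imwrite("pics/w6.png",im[:,:,::-1])
```

```text
[0.55550565 0.0564053  0.10836072] [ 0.46962919 -0.39925568 -4.1317485 ]
[-77.   -0.4] 0.11303420440338763
```

View pics/w6.png

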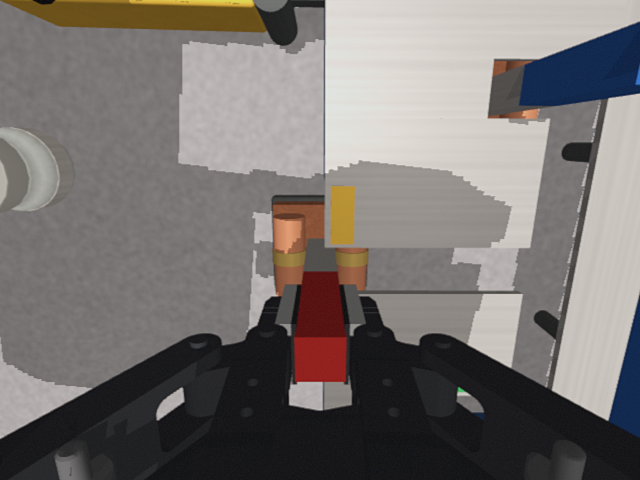

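The handle is at the slot mouth with the slot edges at rows 248/292, aligned. I'll continue in.

Request:
arm_command(targets="0 1.2 0 0 0;0 1.2 0 0 0;0 1.2 0 0 0;0 0.6 0 0 0;0 0 0 0 0")

```text
clock: 19.4
tcp_pos: [0.5956, 0.061, 0.1082]
tcp_rot: [0.666, 0.746, 0.0, 0.0]
wrist_force: [-0.8, 0.1, -4.3]
finger_gap: 0.0155
```

Request:
arm_command(targets="0 1.2 0 0 0;0 1.2 0 0 0;0 1.2 0 0 0;0 1.2 0 0 0;0 1.2 0 0 0")

```text
clock: 19.82
tcp_pos: [0.6539, 0.0678, 0.1081]
tcp_rot: [0.666, 0.746, -0.0, -0.001]
wrist_force: [-0.0, 0.0, -4.8]
finger_gap: 0.0154
```

Request:
arm_command(targets="0 1 0 0 0;0 1 0 0 0;0 0 0 0 0;0 0 0 0 0")

```text
clock: 20.15
tcp_pos: [0.6736, 0.07, 0.1079]
tcp_rot: [0.666, 0.746, -0.0, -0.0]
wrist_force: [-0.2, 1.1, -4.9]
finger_gap: 0.0156
```

```bash
cat > dk.py <<'E'
from h import *
s=robot.sense();print(s['tcp_pos'],s['wrist_force'].round(1) if hasattr(s['wrist_force'],'round') else s['wrist_force'])
c,n=np.cos(.1135),np.sin(.1135);print(((s['tcp_pos'][:2]-np.array([.632,.0655]))@np.array([[c,-n],[n,c]])*1000).round(1), 2*np.arctan2(s['tcp_rot'][1],s['tcp_rot'][0])-np.pi/2)
E
python3 dk.py; python3 -c "
from h import *
im,d=robot.capture('wrist');cv2.imwrite('pics/w7.png',im[:,:,::-1])"
```

```text
[0.67359566 0.06996068 0.1079183 ] [-0.2  1.1 -4.9]
[41.8 -0.3] 0.11307193841426066
```

View pics/w7.png

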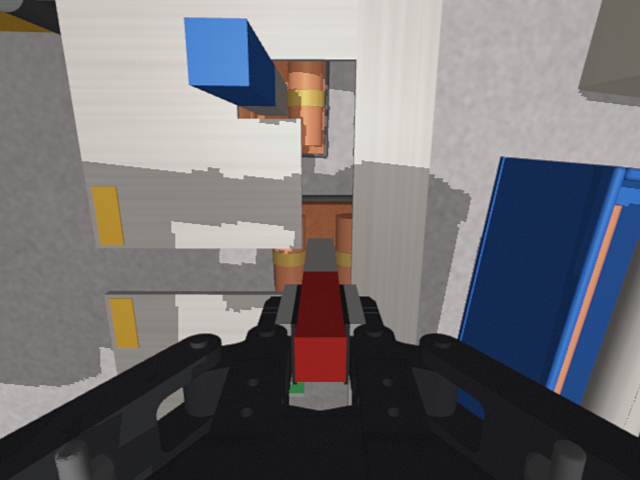

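The cross slot (columns 302–354) has its centre about 4 mm beyond the handle (306–334). I'll go 3.5 mm further, then across.

Request:
arm_command(targets="0 0.35 0 0 0;-0.6 0 0 0 0;-1.2 0 0 0 0;-1.2 0 0 0 0;0 0 0 0 0")

```text
clock: 20.62
tcp_pos: [0.6816, 0.0374, 0.1084]
tcp_rot: [0.667, 0.745, -0.0, 0.0]
wrist_force: [1.1, -2.0, -4.3]
finger_gap: 0.0153
```

Request:
arm_command(targets="-1.2 0 0 0 0;-1.2 0 0 0 0;-1.2 0 0 0 0;-1.2 0 0 0 0;0 0 0 0 0")

```text
clock: 21.03
tcp_pos: [0.6872, -0.0103, 0.1083]
tcp_rot: [0.667, 0.745, -0.0, 0.0]
wrist_force: [-0.5, -0.4, -3.9]
finger_gap: 0.0156
```

Request:
arm_command(targets="-0.8 0 0 0 0;-0.4 0 0 0 0;0 0 0 0 0;0 0 0 0 0")

```text
clock: 21.37
tcp_pos: [0.6881, -0.0191, 0.1083]
tcp_rot: [0.666, 0.746, 0.0, -0.0]
wrist_force: [-1.1, 0.5, -3.3]
finger_gap: 0.015
```

```bash
python3 dk.py; python3 -c "
from h import *
im,d=robot.capture('wrist');cv2.imwrite('pics/w8.png',im[:,:,::-1])"
```

```text
[ 0.68813568 -0.01912737  0.10826324] [-1.1  0.5 -3.3]
[ 46.2 -90.4] 0.11280101387484431
```

View pics/w8.png

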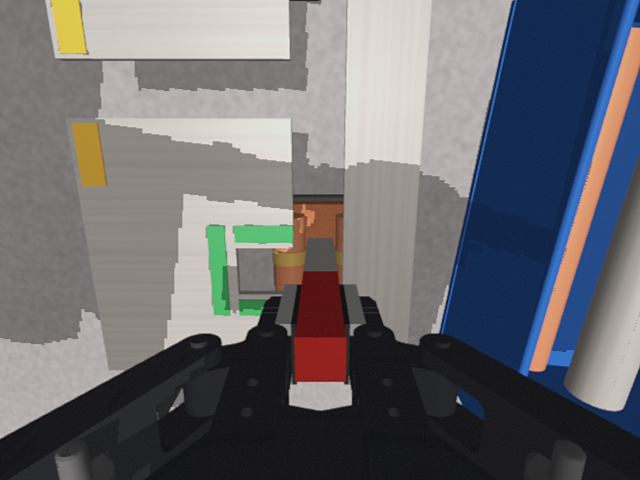

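The notch (rows 249–293) lines up with the handle. I'll draw back to x ≈ 14, lower, and check.

Request:
arm_command(targets="0 -0.6 0 0 0;0 -1 0 0 0;0 -1 0 0 0;0 -0.6 0 0 0;0 0 0 0 0")

```text
clock: 21.83
tcp_pos: [0.6549, -0.0224, 0.1083]
tcp_rot: [0.666, 0.746, -0.0, -0.0]
wrist_force: [-0.2, 0.2, -4.0]
finger_gap: 0.0153
```

Request:
arm_command(targets="0 0 0 0 0;0 0 0.2 0 0;0 0 0.1 0 0;0 0 0 0 0")

```text
clock: 22.17
tcp_pos: [0.6565, -0.0225, 0.1049]
tcp_rot: [0.666, 0.746, -0.0, -0.0]
wrist_force: [-0.7, 0.1, -4.0]
finger_gap: 0.0154
```

```bash
python3 dk.py
```

```text
[ 0.6565321  -0.02252225  0.10487345] [-0.7  0.1 -4. ]
[ 14.4 -90.2] 0.11315335710439123
```

Request:
arm_command(targets="0 0 0.1 0 0;0 0 0 0 0;0 0 0 0 0")

```text
clock: 22.42
tcp_pos: [0.6567, -0.0225, 0.1047]
tcp_rot: [0.666, 0.746, 0.0, 0.0]
wrist_force: [-0.9, 1.2, 3.6]
finger_gap: 0.0156
```

Request:
arm_command(targets="0 0 0.1 0 0;0 0 0 0 0;0 0 0 0 0")

```text
clock: 22.67
tcp_pos: [0.6568, -0.0224, 0.1046]
tcp_rot: [0.666, 0.746, 0.0, 0.0]
wrist_force: [-4.8, 3.4, 16.1]
finger_gap: 0.0158
```

Seated on the bench. I'll relax the push, release and rise.

Request:
arm_command(targets="0 0 -0.1 0 0;0 0 0 0 1.8;0 0 0 0 2.5;0 0 0 0 4;0 0 0 0 4", grip_force=20)

```text
clock: 23.08
tcp_pos: [0.6564, -0.0227, 0.1042]
tcp_rot: [0.666, 0.746, -0.0, -0.0]
wrist_force: [0.2, 0.6, -0.4]
finger_gap: 0.0399
```

Request:
arm_command(targets="0 0 -2 0 4;0 0 -4 0 4;0 0 -4 0 4;-3 -3 0 0 4;-3 -3 0 0 4")

```text
clock: 23.5
tcp_pos: [0.606, -0.0877, 0.2067]
tcp_rot: [0.665, 0.747, 0.001, 0.002]
wrist_force: [0.2, -1.5, -0.4]
finger_gap: 0.0399
```

Request:
arm_command(targets="-2 -3 -2 0 4;0 -3 0 0 4;0 0 0 0 4;0 0 0 0 4")

```text
clock: 23.83
tcp_pos: [0.546, -0.1149, 0.2248]
tcp_rot: [0.667, 0.745, 0.0, 0.0]
wrist_force: [0.3, -0.0, 0.3]
finger_gap: 0.0398
```

Run:
```python
from h import *
print(robot.sense()['tcp_pos'])
for cam in("wrist","top","scene"):
    P=robot.camera_params(cam);im,d=robot.capture(cam)
    if cam=="wrist":cv2.imwrite("pics/w9.png",im[:,:,::-1])
    c,n=np.cos(.1135),np.sin(.1135)
    for q,z in dict(shoe_grip=.12,parked_grip=.12,bay=.12,knob_inner=.1,knob_outer=.1,jar_c=.0275,tin_c=.025,bottle_c=.075).items():
        for r in robot.tip_of(q,cam)[:1]:
            w=ray(cam,r['xy'],z,P)[:2];print(cam,q,round(r['p'],2),w.round(3),((w-np.array([.632,.0655]))@np.array([[c,-n],[n,c]])*1000).round(1))
    K,R,t=[np.array(P[k]) for k in("camera_matrix","R","t")]
    v,u=np.nonzero(d>0);k=np.linalg.solve(K,np.c_[u,v,np.ones(len(u))].T)*d[v,u]
    X=(R.T@(k-t[:,None])).T;col=im[v,u].astype(int)
    m=(abs(X[:,2]-.145)<.006)&(np.hypot(X[:,0]-.6567,X[:,1]+.0224)<.03)&(col[:,0]>2*col[:,1])
    if m.sum()>5:
        r=cv2.minAreaRect((X[m][:,:2]*1000).astype(np.float32));print(cam,m.sum(),r,((np.array(r[0])/1000-[.632,.0655])@np.array([[c,-n],[n,c]])*1000).round(1),X[m][:,2].mean())
im,_=robot.capture("scene");cv2.imwrite("pics/s9.png",cv2.resize(im[130:380,170:450],None,fx=2.4,fy=2.4)[:,:,::-1])
```

```text
[ 0.54604704 -0.11494173  0.22476375]
wrist shoe_grip 0.56 [ 0.657 -0.024] [ 14.2 -91.9]
wrist tin_c 0.76 [ 0.417 -0.338] [-259.4 -376.3]
wrist 963 ((656.69677734375, -23.74355125427246), (17.424287796020508, 16.23055648803711), 3.032726526260376) [ 14.4 -91.5] 0.1446735628725755
top shoe_grip 0.64 [ 0.664 -0.023] [ 21.3 -91.8]
top parked_grip 0.68 [0.643 0.158] [21.  90.7]
top bay 0.48 [ 0.657 -0.027] [ 14.1 -94.7]
top knob_inner 0.84 [0.404 0.175] [-213.7  134.8]
top knob_outer 0.53 [0.479 0.196] [-137.2  147.3]
top jar_c 0.77 [0.364 0.08 ] [-264.9   45.2]
top tin_c 0.86 [ 0.421 -0.345] [-256.6 -384. ]
top bottle_c 0.73 [ 0.668 -0.03 ] [ 25.4 -99.2]
top 55 ((655.9614868164062, -21.769609451293945), (18.080669403076172, 13.958416938781738), 2.898038625717163) [ 13.9 -89.4] 0.1445292307318783
scene shoe_grip 0.59 [ 0.65 -0.03] [  6.8 -97. ]
scene parked_grip 0.86 [0.64  0.154] [18.2 86.7]
scene bay 0.74 [ 0.66  -0.024] [ 17.7 -92.3]
scene knob_inner 0.75 [0.419 0.174] [-199.   132.1]
scene knob_outer 0.6 [0.465 0.198] [-151.4  150.5]
scene jar_c 0.71 [0.358 0.086] [-270.2   51.8]
scene tin_c 0.59 [ 0.414 -0.34 ] [-262.9 -377.8]
scene bottle_c 0.69 [ 0.505 -0.403] [-179.  -451.2]
scene 71 ((656.7706298828125, -20.864900588989258), (16.870479583740234, 17.47119903564453), 7.21815299987793) [ 14.8 -88.6] 0.14323988822198544
```

View pics/s9.png

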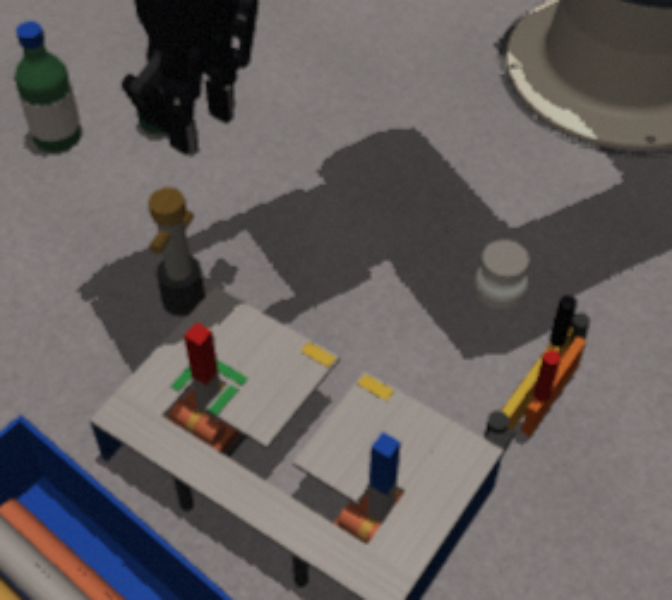

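```bash
python3 -c "
from cell import robot
print(robot.job_done())"
```

```text
the job is handed in; nothing more can be done
None
```

The job is done and handed in at about 24 s on the robot's clock, well inside the 72 s limit.

**What I did**
- **Fold:** I folded the orange leaf back by its red knob until the push met 11 N at the stop.
- **Swing:** I then swung the folded pair by the black knob to about 1.6 rad and let go.
- **Shoe:** I carried the red-handled shoe about 1 cm clear of the bench to the dock's mouth. It went in along the slot about 4 mm off the bench, across to the green-framed bay on the right and back into its notch. There I lowered it until it stood on the bench, released it, and drew the arm clear.

**Last checks**
- **Shoe position:** Depth readings from all three cameras put the handle at dock x 14–15, y −89 to −91 mm, against 15 and −90. It stands upright with its top at 143–145 mm. The wrist and top cameras show it turned about 3° against the dock's 6.5° and the scene camera 7°; those fits rest on few pixels and agree within their noise.
- **Rest of the bench:** The final scene picture shows the gate folded and open. The blue-handled shoe is in its bay, and the jar, torch and bottle are where they stood. The tin was hidden by the gripper there, but the network positions put it where it started.

**What disagreed or failed**
- The networks' own points for the shoe handle scattered from x 7 to 21 mm; I trusted the depth readings over them.
- For the same picture the top camera's network took the red shoe for the bottle.
- The final wrist picture could not be viewed because the 12-picture limit was reached.

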